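# Unlock the reagent drawer

## Robot

A 6-joint arm with a two-finger parallel gripper is mounted at the origin on the work surface. World frame = base frame: x ahead of the robot, y to its left, z up, the work surface at z = 0. Lengths are in mm, angles in rad, forces in N, time in s.
With the tool pointing down it reaches from about 350 to 725 mm from the base axis. Payload 4.3 kg.
Tool frame: the origin (TCP) lies midway between the tips of the shut fingers; the grasp point (between the pads) lies 19 mm behind it (ctrl.hold_point_z is the distance from the TCP to the grasp point, in mm); z points along the fingers, y is the line along which they close (so a half turn about z gives the same grasp; the last joint's range is limited). The gripper opens to 85 mm and grips with 20 to 120 N. Pads are 22 mm wide; open, the fingers measure 114 mm over their backs; the gripper's body (76 mm by 85 mm) begins 54 mm behind the grasp point. The pads swing forward as they close: fully open they stand 13 mm farther back than shut.
Start: joints at [1.049, 0.377, 0.081, 1.274, 0, 1.46], TCP at [230.16, 526.966, 231.329] pointing down, gripper open.
Joint ranges: [-2.72, 2.72], [-0.84, 1.66], [-1.02, 1.22], [-1.77, 2.12], [-1.37, 1.28], [-3.14, 3.14]. Speed limits (rad/s): [2.57, 2.57, 3.14, 3.14, 3.14, 3.14].

## Interface

Orientations are given as a unit quaternion [w, x, y, z].
In Python, from bench import status, capture, camera_info, ctrl gives the robot as it stands. The module is installed in compiled form; this text tells all that it offers.
- The arm moves only by the tool advance, called after "Emit:" in YAML: its name, and indented under it one key for each argument. Schema: {"type":"object","properties":{"offsets":{"type":"array","items":{"type":"object","properties":{"sx":{"type":"number"},"sy":{"type":"number"},"sz":{"type":"number"},"yaw":{"type":"number"}},"additionalProperties":false},"minItems":1,"maxItems":8},"jaw":{"type":"number"},"only":{"type":"string"},"quiet":{"type":"boolean"},"lines":{"type":"string"}},"required":["offsets"],"additionalProperties":false}. offsets is a list of rows, 1 to 8 of them, each an object with the fields sx, sy, sz (the shift in mm), yaw (a turn about the tool's z in rad); a field left out counts as zero; each row is the pose to reach, as a shift and turn from the pose commanded when the call began, along the tool's axes at that moment; what a row does not reach only later rows make up. A row lasts 1/10 s, in which the tool goes at most 50 mm and 0.15 rad, less where a joint would pass 70% of its speed; a pose out of reach is approached as far as the arm can. jaw is the finger opening in mm, set as the call begins (left out keeps the last). The fingers move at their own pace and stop on an object; the grip force is fixed at half the most. Time passes only in rows, so rows that do not move let the fingers close. The tool returns the time, the measured TCP pose, the force, the opening and the grip force at its end. only (a regular expression) keeps the lines of the reply that match it, lines (a string "A,B") keeps lines A to B, and quiet returns only ok. Input that does not fit is refused with a message, and nothing moves.
- status.read_state(): the state, without advancing time (a new reading comes with each control period).
- capture(name): name is "scene" or "top"; returns (picture, depth): 400x640x3 uint8, blue, green, red; 400x640 float32, mm along the optical axis (not along the pixel's ray), 0 where there is no reading.
- camera_info(name): a dict with "mtx" (3x3 intrinsics, pixels), "k1" (the pictures are not rectified: a ray, as slopes to the right and down, at radius r is drawn at 1 + k1 r^2 times it, then the intrinsics apply), "position" and "attitude" of the camera in the world. Camera axes: x right, y up, looking along -z (the intrinsics and any distortion apply to the point x, -y, -z); pixel columns grow to the right and rows downward; lengths in mm; the calibration is good to about 2 mm. A picture is of the moment at which its call begins. camera_info takes no time and is no camera call.
- ctrl.close_job(): hands the job in; it is judged then, once.
The state is a dict: "time": time; "joint_positions": joint angles; "qvel": joint speeds; "tau": joint torques, N m; "tool_pos": TCP position; "tcp_rot": TCP orientation; "contact_force": force on the tool from outside, world axes, zero at the start; "wrist_torque": the same for the moment, N m; "width": finger opening in mm; "grasp_force": force on a finger pad.
Only numpy, scipy, OpenCV 4.12 (cv2) and the standard library are available. Lean on these libraries where they do the work, as an engineer would, in place of code of your own. Each camera call takes 0.05 s, during which the arm holds its last target. There are 200 camera calls.

## Task

Take the orange-headed key out of its grey holder and push it fully home in the lock in the top of the white bench cabinet: the brass lock cylinder floats, so feel for the slot gently, pushing with no more than about 30 N until the key is in. Turn it clockwise to its stop, without forcing it, to draw back the hidden bolt, then pull the drawer open by at least 7 cm. Leave the key standing fully home in the lock, let go of everything, and do not disturb the bottle, the jar or the lime-green kit box.

Things in the scene. Friction and masses are not known exactly. Their poses are not given: they have to be found in the camera images.
- key: loose key hanging upright, blade down, in the holder. Origin at the centre of the blade's tip; z up to the head, x across its thickness, y across its width; the same after a half turn about z. Steel blade 5 (x) by 12 (y) mm from z 0 to 26 (tapering over the last 3 mm to 3 by 9). Shoulder 10 by 20 mm from z 26 to 34. About 45 g
- key_head (a point): middle of the key's flat orange head, 55 mm above its tip; axes as the key's. The head is 10 mm thick (x), 34 mm wide (y), and spans 33 to 70 mm above the tip. Grip it from above across its 10 mm thickness, with the fingertips at least 40 mm above the key's tip
- holder: fixed grey block 56 x 56 x 45 mm with a slot in its top in which the key hangs by its shoulder, tip 19 mm above the bench. Origin under its centre; the slot runs along its y
- cabinet: fixed white bench cabinet, 240 (x) by 260 (y) by 124 mm high; origin under its centre, z up; the drawer front is on its -x side
- lock_window (a point): centre of a 40 (x) by 50 (y) mm dark-rimmed opening in the cabinet's 4 mm thick top, level with the top surface, 124 mm above the bench; axes as the cabinet's. It is fixed. 4 mm below it lies the flat brass face of the lock cylinder, which fills the opening. The key is fully home with its tip 30 mm below this point, its shoulder on the brass
- plug (a joint): turn of the lock cylinder in rad, 0 to 1.3 (its stop), growing clockwise seen from above; it takes about 0.06 N m, and stays where it is left. The hidden bolt is clear of the drawer from about 1.02 rad. The blade has about 0.1 rad of play in the slot. Twisting on by 0.4 N m or more at the stop counts as forcing
- drawer (a joint): how far the drawer is pulled out along the cabinet's -x, m, 0 shut to 0.10; about 3 N moves it when unlocked, and it stays where it is left; locked, it has about 5 mm of play
- drawer_handle (a point): middle of the steel bar pull of the drawer (moves with it): bar 10 mm thick, 90 mm long along the cabinet's y, 45 mm in front of the drawer front, 104 mm above the bench; free from above, 20 mm below the cabinet's top
- bottle: loose white bottle with a blue cap, 60 mm across, 140 mm high, on the bench on the other side from the holder; origin under its centre. Leave it alone
- jar: loose amber jar, 44 mm across, 55 mm high, standing on the rear half of the cabinet's top; origin under its centre. Leave it alone
- kit_box: loose lime-green carton 110 x 150 x 70 mm on the bench; origin under its centre. Leave it alone
- lock_face (a point): fixed point 4 mm below lock_window, on the brass face. Key slot: 16 (x) by 6 (y) mm, 26 mm deep, 1 mm chamfer, along the cabinet's x while plug is 0. The cylinder floats: the slot's centre lies 3 to 11 mm from this point, to +y or -y (0.5 mm in x), unmeasured. It resists light rubbing, shifts under about 8 N in y (to 12.5 mm) or 5 N in x (2.5 mm), and so follows a blade that is in it
Things that resemble listed ones, but are neither listed nor needed, are in the scene too. Of the things like the key, leave any that is blue; of the rest the smaller one is meant.

How it is judged (in metres and radians):
On the way, in this order (a step that is already met when the one before it is completed fails the run):
1. the key is fully home in the lock, its tip at least 27 mm below the top of the cabinet (z of key in the frame of lock_window below -0.027 m and horizontal distance between key and lock_window below 0.016 m), for 0.2 s.
2. the key has turned the lock cylinder clockwise past 1.02 rad, so that the bolt is drawn back (value of joint plug above 1.02 rad and z of key in the frame of lock_window below -0.025 m), for 0.1 s.
3. the drawer is open by more than 60 mm (value of joint drawer above 0.06 m), for 0.2 s.
At the end, for the whole second after the job is handed in: the drawer stands open by more than 60 mm, the key stands at rest in the lock with its tip at least 25 mm below the cabinet's top and tilted less than 0.2 rad, and nothing is held (value of joint drawer above 0.06 m and linear speed of key below 0.02 m/s and z of key in the frame of lock_window below -0.025 m and horizontal distance between key and lock_window below 0.016 m and angle between key's own z axis and vertical below 0.2 rad); the robot touches nothing.
It fails at once if the key was pressed against the cabinet or lock with more than 35 N before it was home (tip less than 27 mm below the cabinet's top) (contact force between key and cabinet above 35 N and z of key in the frame of lock_window above -0.027 m).
It fails at once if the key was forced in the lock: contact forces on it over 100 N (contact force between key and cabinet above 100 N).
It fails at once if the bottle was moved more than 20 mm or tipped (distance of bottle from where it was at the start of the episode above 0.02 m or angle between bottle's own z axis and vertical above 0.3 rad).
It fails at once if the jar was moved more than 20 mm or tipped (distance of jar from where it was at the start of the episode above 0.02 m or angle between jar's own z axis and vertical above 0.3 rad).
It fails at once if the kit box was moved more than 20 mm (distance of kit_box from where it was at the start of the episode above 0.02 m).
It also fails if it takes over 72 s, if anything falls off the work surface, if the arm or the gripper's body presses on something with over 40 N, if the wrist force passes 120 N, or if a joint passes its speed limit or range.

## Working session

There is one attempt and no reset: what is moved stays moved. The work goes in short steps, Python scripts to look and compute and a tool call to move; the robot and the scene stay as the last step left them, time stands still between calls to the robot, and variables do not carry over. Pictures are saved under pics/ and viewed, at most 10 in all, crops included, and the job is handed in when it is done.

```bash
mkdir -p pics; python3 - <<'E'
from bench import status,capture,camera_info,ctrl
import cv2,numpy as np
for n in("scene","top"):
    p,d=capture(n); cv2.imwrite(f"pics/{n}0.png",p); np.save(f"{n}0.npy",d)
    c=camera_info(n); print(n,c)
print(status.read_state(), ctrl.hold_point_z)
E
```

```text
scene {'mtx': array([[482.7850716 ,   0.        , 317.71304574],
       [  0.        , 482.7850716 , 205.08988431],
       [  0.        ,   0.        ,   1.        ]]), 'k1': -0.15042013778720986, 'position': array([1383.7335294 , -697.36531213,  869.21658132]), 'attitude': array([0.81368981, 0.40258804, 0.18445896, 0.37657224])}
top {'mtx': array([[452.65582166,   0.        , 317.04817487],
       [  0.        , 452.65582166, 196.33073395],
       [  0.        ,   0.        ,   1.        ]]), 'k1': 0.004815249282360311, 'position': array([ 363.87124151,   -8.44777967, 1325.07977434]), 'attitude': array([ 0.70874217,  0.06429875, -0.0739906 , -0.69862407])}
{'time': 0.1, 'joint_positions': array([1.04861942e+00, 3.77999300e-01, 7.97755565e-02, 1.27440213e+00,
       3.20025175e-05, 1.46051493e+00]), 'qvel': array([ 8.42836808e-04, -1.94157208e-03,  1.28620321e-03,  9.80770718e-04,
       -2.13697494e-05, -1.62722917e-03]), 'tau': array([ 8.88551585e-04, -4.64694250e+01,  2.70581585e+01,  1.20255497e-02,
       -1.65925449e-04,  8.91373929e-06]), 'tool_pos': array([229.88322038, 526.41271906, 230.45522133]), 'tcp_rot': array([-2.99688518e-04,  2.04494907e-01,  9.78867200e-01, -8.64437976e-04]), 'contact_force': array([-0.25974652, -0.30304705, -0.06300984]), 'wrist_torque': array([-0.02405366,  0.01992476, -0.02971754]), 'grasp_force': 0.0, 'width': 85.42279136973113} 18.700000000000003
```

View pics/top0.png

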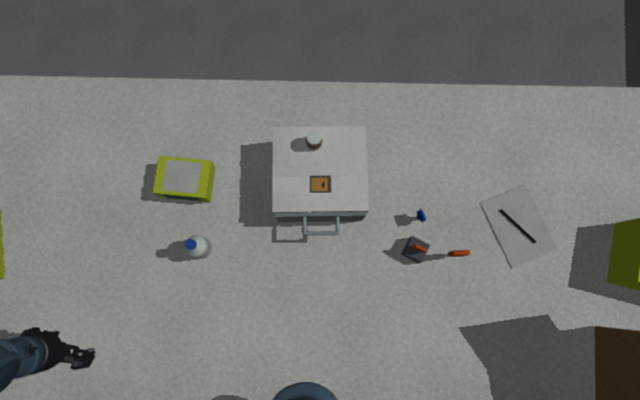

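View pics/scene0.png

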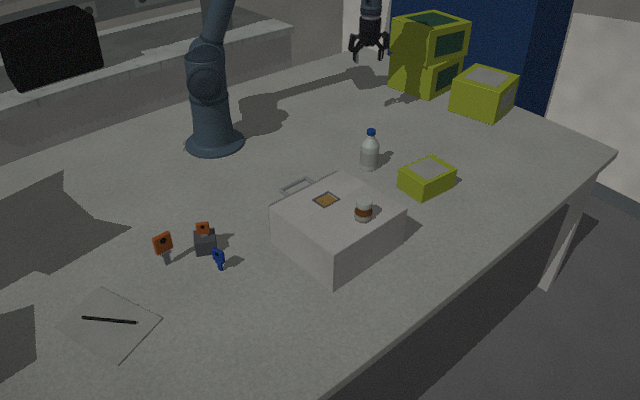

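The top view shows the cabinet (272-368, 127-216) with the lock window at (320,184), the handle at (322,228) and the jar at (314,139). The bottle is at (197,246) and the kit box at (184,179). There are three key-like things: a blue one (421,215 in top; 218,258 in scene), an orange one standing alone (458,253; 162,243) and an orange one in the grey holder (420,247; 203,228). The one in the holder fits, since it is orange, smaller and in the grey holder. I'll confirm it in a crop.

```bash
cat > h.py <<'E'
import cv2,numpy as np
from bench import camera_info,capture,status
from scipy.spatial.transform import Rotation as R
class Cam:
    def __init__(s,n):
        c=camera_info(n); s.K=c["mtx"]; s.k=c["k1"]; s.p=c["position"]; q=c["attitude"]
        s.R=R.from_quat([q[1],q[2],q[3],q[0]]).as_matrix(); s.D=np.array([s.k,0,0,0,0.])
    def rays(s,uv):
        a=cv2.undistortPoints(np.float64(uv).reshape(-1,1,2),s.K,s.D).reshape(-1,2)
        return np.c_[a[:,0],-a[:,1],-np.ones(len(a))]@s.R.T
    def plane(s,uv,z):
        d=s.rays(uv); return s.p+d*((z-s.p[2])/d[:,2])[:,None]
    def depth(s,uv,dep): return s.p+s.rays(uv)*np.float64(dep).reshape(-1,1)
    def cloud(s,dep,mask):
        v,u=np.nonzero(mask&(dep>0)); return s.depth(np.c_[u,v],dep[v,u])
    def proj(s,P):
        c=(np.float64(P).reshape(-1,3)-s.p)@s.R; c=c*[1,-1,-1]
        return cv2.projectPoints(c,np.zeros(3),np.zeros(3),s.K,s.D)[0].reshape(-1,2)
E
python3 - <<'E'
from h import *
im={n:cv2.imread(f"pics/{n}0.png") for n in("scene","top")}
a=cv2.resize(im["scene"][205:285,130:250],None,fx=5,fy=5,interpolation=cv2.INTER_CUBIC)
b=cv2.resize(im["top"][195:275,390:480],None,fx=4,fy=5)[:, :]
b=cv2.resize(im["top"][200:280,390:480],(450//2*1,200))
cv2.imwrite("pics/crop1.png",a)
for n in im:
    c=Cam(n); D=np.load(f"{n}0.npy"); hsv=cv2.cvtColor(im[n],cv2.COLOR_BGR2HSV)
    m=((hsv[...,0]<14)&(hsv[...,1]>150)&(hsv[...,2]>60)).astype(np.uint8)
    N,L,S,C=cv2.connectedComponentsWithStats(m)
    for i in range(1,N):
        if S[i,4]>15:
            P=c.cloud(D,L==i); print(n,"orange",S[i],C[i].round(1),P.mean(0).round(),P.min(0).round(),P.max(0).round())
c=Cam("top");D=np.load("top0.npy")
for uv in[(320,184),(322,233),(300,200),(345,170),(200,320),(416,250),(420,247)]: print(uv,c.depth([uv],D[uv[1],uv[0]]).round())
E
```

```text
scene orange [356 208   9   9  24] [359.5 212.2] [757. -29. 151.] [743. -34. 143.] [767. -23. 159.]
scene orange [196 222  14  13 129] [202.5 228. ] [ 475. -310.   72.] [ 465. -325.   52.] [ 484. -296.   91.]
scene orange [152 231  21  24 266] [161.9 242.6] [ 465. -420.   78.] [ 452. -442.   50.] [ 473. -396.  102.]
top orange [414 244  12   8  54] [419.6 247.5] [ 471. -307.   85.] [ 462. -321.   69.] [ 482. -292.   93.]
top orange [449 251  21   5  83] [459.2 252.8] [ 458. -411.   95.] [ 452. -439.   59.] [ 463. -392.  103.]
(320, 184) [[637. -31. 124.]]
(322, 233) [[504. -38. 112.]]
(300, 200) [[592.  23. 122.]]
(345, 170) [[677. -99. 124.]]
(200, 320) [[266. 300.   1.]]
(416, 250) [[ 468. -305.   49.]]
(420, 247) [[ 472. -307.   91.]]
```

View pics/crop1.png

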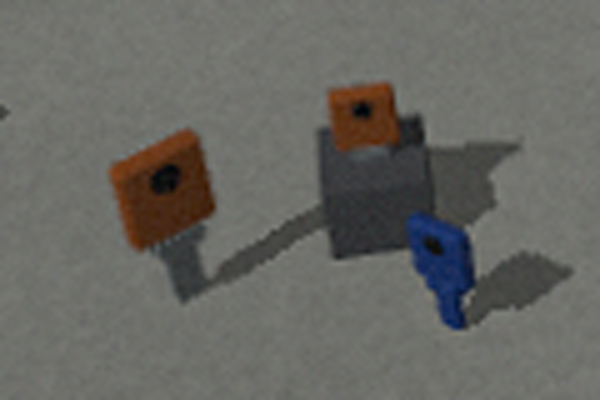

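The crop confirms it: the orange key in the grey holder (scene 203,228) is smaller than the loose orange one (162,243), and the blue one (218,258) is left alone. Next I'll measure precise poses.

```bash
python3 - <<'E'
from h import *
im={n:cv2.imread(f"pics/{n}0.png") for n in("scene","top")}
cams={n:Cam(n) for n in im}
def rect(P):
    r=cv2.minAreaRect(np.float32(P[:,:2])); return np.round(r[0],1),np.round(r[1],1),round(r[2],1)
for n in im:
    c=cams[n]; D=np.load(f"{n}0.npy"); v,u=np.mgrid[:400,:640]
    W=c.depth(np.c_[u.ravel(),v.ravel()],D.ravel()).reshape(400,640,3); W[D==0]=-999
    X,Y,Z=W[...,0],W[...,1],W[...,2]
    near=lambda x,y,r:(abs(X-x)<r)&(abs(Y-y)<r)
    # cabinet top
    m=near(640,-35,220)&(Z>112)&(Z<135)&(X>520); 
    N,L,S,C=cv2.connectedComponentsWithStats(m.astype(np.uint8)); i=1+S[1:,4].argmax()
    v1,u1=np.nonzero(L==i); P=c.plane(np.c_[u1,v1],124); print(n,"cab",rect(P),"z",np.median(Z[L==i]).round(1))
    # window: dark rim / brass
    hsv=cv2.cvtColor(im[n],cv2.COLOR_BGR2HSV)
    m=near(637,-31,45)&(Z>105)&((im[n].max(2)<90)|(hsv[...,1]>80))
    N,L,S,C=cv2.connectedComponentsWithStats(m.astype(np.uint8)); i=1+S[1:,4].argmax()
    v1,u1=np.nonzero(L==i); P=c.plane(np.c_[u1,v1],124); print(n,"win",S[i],C[i],rect(P),P.mean(0).round(1))
    # key head
    m=((hsv[...,0]<16)&(hsv[...,1]>120)&(hsv[...,2]>50)&near(472,-307,40))
    for z0 in (78,):
        mm=m&(Z>z0); v1,u1=np.nonzero(mm); P=W[mm]; cc=P.mean(0); e=np.linalg.svd(P[:,:2]-cc[:2],full_matrices=False)[2][0]
        print(n,"key",len(P),cc.round(1),"dir",np.degrees(np.arctan2(e[1],e[0])).round(1),rect(P), "plane89",c.plane(np.c_[u1,v1],89).mean(0).round(1),rect(c.plane(np.c_[u1,v1],89)))
    # holder top
    m=near(470,-306,45)&(Z>38)&(Z<52); P=W[m]; print(n,"holder",m.sum(),rect(P),np.median(P[:,2]).round(1))
    # handle
    m=(X>480)&(X<522)&(abs(Y+38)<80)&(Z>90); P=W[m]
    v1,u1=np.nonzero(m); print(n,"handle",len(P),P.mean(0).round(1),rect(c.plane(np.c_[u1,v1],109)),np.median(P[:,2]).round(1))
    # other objects' tops
    for nm,x,y in(("blue",550,-312),("bigkey",458,-411)):
        m=near(x,y,45)&(Z>15)&((hsv[...,1]>120)); m&= ((hsv[...,0]>90) if nm=="blue" else (hsv[...,0]<16)); P=W[m]; print(n,nm,m.sum(),P.min(0).round(),P.max(0).round()) if m.sum() else 0
t=cv2.resize(im["top"][115:245,260:380],None,fx=4.6,fy=4.6,interpolation=cv2.INTER_CUBIC)
k=cv2.resize(im["top"][205:275,395:435],(340,595),interpolation=cv2.INTER_CUBIC)
s=np.zeros((598,800,3),np.uint8); t=t[:598,:552]; s[:t.shape[0],:t.shape[1]]=t; s[:595,552:800]=k[:,:248]
cv2.imwrite("pics/crop2.png",s)
E
```

```text
scene cab (array([686.8, -36.8]), array([254.3, 268.5]), 2.0) z 121.7
scene win [312 191  28  17 233] [325.24463519 199.51502146] (array([637.8, -32.2]), array([48.2, 57.8]), 1.7) [638.3 -34.1 124. ]
scene key 53 [ 474.5 -310.2   84.6] dir 62.0 (array([ 475.4, -310.6]), array([31.4,  8. ]), 61.7) plane89 [ 479.6 -312.4   89. ] (array([ 481.5, -312.7]), array([30.7, 21.6]), 60.0)
scene holder 262 (array([ 474.1, -308.9]), array([54.7, 59.8]), 61.4) 44.4
scene handle 122 [509.4 -37.7 104.7] (array([517.3, -42. ]), array([ 20.5, 100.9]), 1.9) 105.1
scene blue 161 [ 553. -333.   15.] [ 585. -314.   73.]
scene bigkey 295 [ 452. -443.   49.] [ 473. -396.  102.]
top cab (array([675. , -31.5]), array([253.4, 258.7]), 1.8) z 122.4
top win [310 176  21  16 319] [319.73040752 183.46708464] (array([638.1, -31.1]), array([41.9, 54.6]), 0.9) [638.2 -30.3 124. ]
top key 50 [ 471.1 -308.1   86.8] dir 64.5 (array([ 471.7, -308.8]), array([33.6, 10.4]), 62.4) plane89 [ 470.9 -307.5   89. ] (array([ 471. , -307.4]), array([33.8,  9.9]), 63.9)
top holder 320 (array([ 471.2, -309.3]), array([56.8, 57.1]), 63.5) 43.9
top handle 159 [507.3 -34.5 106.5] (array([510.1, -35.6]), array([21.7, 97.3]), 0.9) 106.4
top blue 61 [ 550. -330.   29.] [ 578. -313.   74.]
top bigkey 103 [ 452. -439.   53.] [ 466. -392.  103.]
```

View pics/crop2.png

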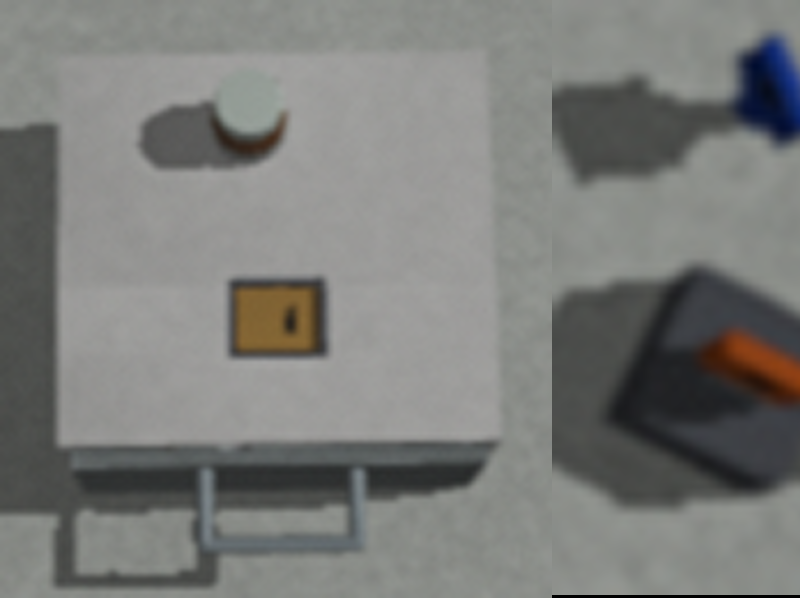

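The crop shows the jar at (249,105), the brass face with a dark slot at crop (291,320), which is top pixel (323.3,184.6), slightly to the -y side of the window centre. The bar pull is at (283,545). Next I'll measure the slot and the cabinet yaw more finely, and work out the move to the key.

```bash
cat >> h.py <<'E'
def yawvec():  # tool axes in world
    s=status.read_state(); q=s["tcp_rot"]; return np.array(s["tool_pos"]),R.from_quat([q[1],q[2],q[3],q[0]]).as_matrix()
def rel(P,ydeg):
    """shift in tool axes to world TCP P and turn so tool y lies along ydeg (mod 180)"""
    p,M=yawvec(); d=M.T@(np.array(P)-p)
    a=np.degrees(np.arctan2(M[1,1],M[0,1])); t=-((ydeg-a+90)%180-90) # tool z down -> sign
    return d.round(1),np.radians(t).round(3),p.round(1),a.round(1)
E
python3 - <<'E'
from h import *
for n in("top","scene"):
    im=np.mean([capture(n)[0].astype(float) for _ in range(6)],0).astype(np.uint8) if n else 0
    cv2.imwrite(f"pics/{n}avg.png",im)
    c=Cam(n); f=8
    u0,v0=c.proj([[638,-31,122]])[0]; x0,y0=int(u0)-16,int(v0)-14
    b=cv2.resize(im[y0:y0+28,x0:x0+32],None,fx=f,fy=f,interpolation=cv2.INTER_CUBIC)
    h=cv2.cvtColor(b,cv2.COLOR_BGR2HSV); brass=((h[...,1]>90)&(h[...,0]<30)&(h[...,2]>70)).astype(np.uint8)
    cn=max(cv2.findContours(brass,cv2.RETR_EXTERNAL,cv2.CHAIN_APPROX_NONE)[0],key=cv2.contourArea)
    hull=np.zeros_like(brass); cv2.drawContours(hull,[cv2.convexHull(cn)],-1,1,-1)
    px=lambda q:(q.reshape(-1,2)+.5)/f-.5+[x0,y0]
    P=c.plane(px(cn.astype(float)),120); r=cv2.minAreaRect(np.float32(P[:,:2])); print(n,"brass@120",r)
    ins=cv2.erode(hull,np.ones((3*f//2,)*2)); g=b.max(2); 
    m=((g<np.median(g[ins>0])*.7)&(ins>0)).astype(np.uint8)
    N,L,S,C=cv2.connectedComponentsWithStats(m)
    for i in range(1,N):
        if S[i,4]>60:
            v,u=np.nonzero(L==i); P=c.plane(px(np.c_[u,v].astype(float)),120); print(" slot",S[i,4],P.mean(0).round(1),cv2.minAreaRect(np.float32(P[:,:2])))
    dark=(g<95).astype(np.uint8); dark=cv2.morphologyEx(dark|hull,cv2.MORPH_CLOSE,np.ones((9,9)))
    cn=max(cv2.findContours(dark,cv2.RETR_EXTERNAL,cv2.CHAIN_APPROX_NONE)[0],key=cv2.contourArea); P=c.plane(px(cn.astype(float)),124); print(" rim@124",cv2.minAreaRect(np.float32(P[:,:2])))
for P,y in(((472.3,-308.8,64),63-90),((637.8,-31.5,174),0)): print(rel(P,y))
E
```

```text
top brass@120 ((638.0856323242188, -29.517961502075195), (39.94274139404297, 48.25698471069336), 1.1291413307189941)
 slot 738 [636.7 -38.5 120. ] ((636.9896240234375, -38.27466583251953), (15.046565055847168, 6.485342979431152), 0.5728046894073486)
 rim@124 ((637.673095703125, -30.872100830078125), (46.65720748901367, 56.38993453979492), 1.7134060859680176)
scene brass@120 ((636.32275390625, -30.909975051879883), (36.53506088256836, 45.40231704711914), 1.837579369544983)
 rim@124 ((638.11865234375, -32.14887237548828), (50.66419219970703, 59.799503326416016), 1.7232844829559326)
(array([-556.4, -669. ,  167.3]), np.float64(-1.511), array([230.2, 527. , 231.4]), np.float64(66.4))
(array([-597.1, -348.7,   57.3]), np.float64(1.159), array([230.2, 527. , 231.4]), np.float64(66.4))
```

The slot is at (637,-38.5), about 7.5 mm to -y of the window (638,-31), and the cabinet yaw is about 1.5°. The key is at (472,-308.5) with its width axis at 63°. Moving towards the key now.

Emit:
advance:
  offsets:
    - {"sx": -20,"sy": -25,"yaw": -0.05}
    - {"sx": -48,"sy": -58,"yaw": -0.13}
    - {"sx": -76,"sy": -91,"yaw": -0.2}
    - {"sx": -104,"sy": -125,"yaw": -0.28}
    - {"sx": -132,"sy": -159,"yaw": -0.36}
    - {"sx": -160,"sy": -192,"yaw": -0.44}
    - {"sx": -188,"sy": -226,"yaw": -0.51}
    - {"sx": -210,"sy": -252,"yaw": -0.57}
  jaw: 60

```text
time: 1.5
tool_pos: [321.9, 210.0, 231.5]
tcp_rot: [0.0, -0.08, 0.997, -0.0]
contact_force: [0.5, 0.5, 0.0]
width: 59.6
grasp_force: 0.0
```

```bash
python3 -c "
from h import *
print(rel((472,-308.7,150),153))"
```

```text
(array([ -65.5, -535.9,   81.7]), np.float64(-0.94), array([321.9, 210. , 231.5]), np.float64(99.2))
```

Emit:
advance:
  offsets:
    - {"sx": -5,"sy": -40,"yaw": -0.07}
    - {"sx": -11,"sy": -88,"sz": 5,"yaw": -0.15}
    - {"sx": -17,"sy": -136,"sz": 10,"yaw": -0.23}
    - {"sx": -23,"sy": -184,"sz": 20,"yaw": -0.32}
    - {"sx": -29,"sy": -232,"sz": 25,"yaw": -0.4}
    - {"sx": -35,"sy": -280,"sz": 30,"yaw": -0.49}
    - {"sx": -41,"sy": -328,"sz": 35,"yaw": -0.57}
    - {"sx": -45,"sy": -360,"sz": 40,"yaw": -0.63}
  jaw: 40

```text
time: 2.3
tool_pos: [423.7, -139.7, 191.4]
tcp_rot: [0.0, -0.384, 0.923, -0.001]
contact_force: [-0.4, 0.4, -0.2]
width: 40.0
grasp_force: 0.0
```

```bash
python3 -c "
from h import *
print(rel((472,-308.7,120),153))"
```

```text
(array([  85.8, -153.2,   71.6]), np.float64(-0.311), array([ 423.7, -139.7,  191.4]), np.float64(135.2))
```

Emit:
advance:
  offsets:
    - {"sx": 18,"sy": -32,"sz": 10,"yaw": -0.07}
    - {"sx": 40,"sy": -71,"sz": 20,"yaw": -0.15}
    - {"sx": 60,"sy": -108,"sz": 35,"yaw": -0.22}
    - {"sx": 76,"sy": -136,"sz": 45,"yaw": -0.28}
    - {"sx": 85.8,"sy": -153.2,"sz": 55,"yaw": -0.311}
    - {"sx": 85.8,"sy": -153.2,"sz": 65,"yaw": -0.311}
    - {"sx": 85.8,"sy": -153.2,"sz": 71.6,"yaw": -0.311}
    - {"sx": 85.8,"sy": -153.2,"sz": 71.6,"yaw": -0.311}

```text
time: 3.1
tool_pos: [469.9, -303.5, 118.5]
tcp_rot: [-0.0, -0.523, 0.853, 0.002]
contact_force: [-0.6, -0.1, -0.5]
width: 39.7
grasp_force: 0.0
```

```bash
python3 - <<'E'
from h import *
print(rel((472,-308.7,62),153))
for n in("scene","top"):
    p,d=capture(n); c=Cam(n); P=yawvec()[0]; u,v=c.proj([P])[0]; print(n,u,v)
    cv2.imwrite(f"pics/{n}g.png",p)
    u,v=c.proj([[472,-309,90]])[0].astype(int); a=cv2.resize(p[v-40:v+35,u-40:u+40],None,fx=5,fy=5,interpolation=cv2.INTER_CUBIC); cv2.imwrite(f"pics/g_{n}.png",a)
cv2.imwrite("pics/g.png",np.hstack([cv2.imread("pics/g_scene.png"),cv2.imread("pics/g_top.png")]))
E
```

```text
(array([ 3.7, -4.4, 56.5]), np.float64(0.0), array([ 469.9, -303.5,  118.5]), np.float64(153.0))
scene 201.17433807059118 211.80462429854504
top 421.68111218289056 246.69666078794592
```

View pics/g.png

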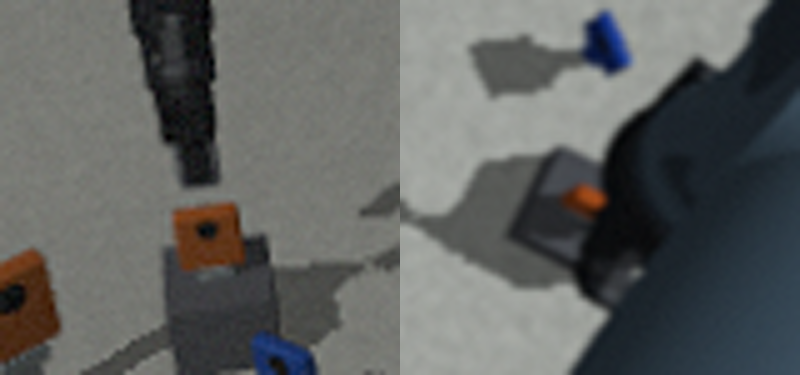

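The scene crop shows the fingers above the orange head at (207,232), and the top crop shows the head under the hand. I'll check that the arm has settled, then descend.

Emit:
advance:
  offsets:
    - {}
    - {}

```text
time: 3.4
tool_pos: [471.4, -305.0, 120.4]
tcp_rot: [0.0, -0.523, 0.853, -0.001]
contact_force: [-0.9, 0.2, -0.2]
width: 39.9
grasp_force: 0.0
```

```bash
python3 -c "
from h import *
print(rel((472,-308.7,62),153))"
```

```text
(array([ 3. , -2.1, 58.4]), np.float64(0.0), array([ 471.4, -305. ,  120.4]), np.float64(153.0))
```

Emit:
advance:
  offsets:
    - {"sx": 3,"sy": -2,"sz": 10}
    - {"sx": 3,"sy": -2,"sz": 25}
    - {"sx": 3,"sy": -2,"sz": 40}
    - {"sx": 3,"sy": -2,"sz": 52}
    - {"sx": 3,"sy": -2,"sz": 58}
    - {"sx": 3,"sy": -2,"sz": 58}
    - {"sx": 3,"sy": -2,"sz": 58}

```text
time: 4.1
tool_pos: [471.6, -309.1, 61.9]
tcp_rot: [0.0, -0.522, 0.853, -0.0]
contact_force: [0.4, -0.2, 1.1]
width: 40.0
grasp_force: 0.0
```

Emit:
advance:
  offsets:
    - {}
    - {}
    - {}
    - {}
    - {}
    - {}
    - {}
    - {}
  jaw: 0

```text
time: 4.9
tool_pos: [472.1, -309.4, 62.5]
tcp_rot: [0.0, -0.522, 0.853, -0.001]
contact_force: [-0.6, -0.1, 5.8]
width: 8.7
grasp_force: 60.1
```

Gripped at 60 N. Lifting slowly.

Emit:
advance:
  offsets:
    - {"sz": -4}
    - {"sz": -12}
    - {"sz": -25}
    - {"sz": -45}
    - {"sz": -70}
    - {"sz": -95}
    - {"sz": -115}
    - {"sz": -130}

```text
time: 5.7
tool_pos: [471.4, -308.8, 193.4]
tcp_rot: [0.0, -0.522, 0.853, -0.0]
contact_force: [0.1, -0.3, -0.7]
width: 9.1
grasp_force: 59.4
```

Emit:
advance:
  offsets:
    - {}
    - {}

```text
time: 5.9
tool_pos: [471.2, -308.7, 191.4]
tcp_rot: [-0.0, -0.522, 0.853, 0.0]
contact_force: [0.3, -0.3, -1.0]
width: 9.1
grasp_force: 59.4
```

```bash
python3 - <<'E'
from h import *
print(rel((638,-31.5,195),91.5))
p,d=capture("scene"); cv2.imwrite("pics/lift.png",p)
c=Cam("scene"); T,M=yawvec(); hsv=cv2.cvtColor(p,cv2.COLOR_BGR2HSV)
m=(hsv[...,0]<16)&(hsv[...,1]>120)&(hsv[...,2]>40); P=c.cloud(d,m); P=P[np.linalg.norm(P[:,:2]-T[:2],axis=1)<50]; print(len(P),P.mean(0),P.min(0),P.max(0))
u,v=c.proj([T])[0].astype(int); cv2.imwrite("pics/liftc.png",cv2.resize(p[v-40:v+40,u-40:u+40],None,fx=6,fy=6,interpolation=cv2.INTER_CUBIC))
E
```

```text
(array([-322.7,  -22.6,   -3.5]), np.float64(1.073), array([ 471.2, -308.7,  191.4]), np.float64(153.0))
59 [ 477.11206972 -306.33284487  198.59229359] [ 462.94491774 -324.69709189  182.11975982] [ 484.02904764 -295.0242532   218.45101824]
```

View pics/liftc.png

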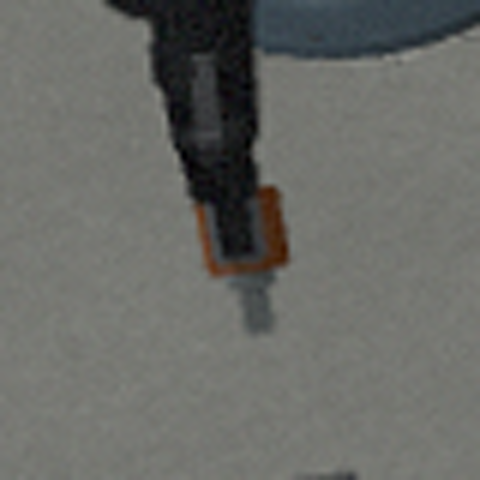

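The key is held upright with the tip at crop (262,332). Moving above the lock.

Emit:
advance:
  offsets:
    - {"sx": -30,"sy": -2}
    - {"sx": -70,"sy": -5,"sz": -1,"yaw": 0.15}
    - {"sx": -115,"sy": -8,"sz": -2,"yaw": 0.3}
    - {"sx": -160,"sy": -12,"sz": -3,"yaw": 0.45}
    - {"sx": -205,"sy": -15,"sz": -3,"yaw": 0.6}
    - {"sx": -250,"sy": -18,"sz": -3,"yaw": 0.75}
    - {"sx": -290,"sy": -21,"sz": -3,"yaw": 0.9}
    - {"sx": -315,"sy": -22,"sz": -3,"yaw": 1.0}

```text
time: 6.75
tool_pos: [634.3, -35.1, 192.7]
tcp_rot: [-0.001, -0.048, 0.999, 0.001]
contact_force: [0.1, -0.9, -0.1]
width: 9.1
grasp_force: 59.4
```

Emit:
advance:
  offsets:
    - {"yaw": 0.05}
    - {"yaw": 0.073}
    - {"yaw": 0.073}
    - {"yaw": 0.073}

```text
time: 7.15
tool_pos: [633.5, -38.9, 194.1]
tcp_rot: [-0.001, -0.013, 1.0, 0.0]
contact_force: [1.0, -0.4, -0.2]
width: 8.8
grasp_force: 59.4
```

```bash
cat >> h.py <<'E'
def tipcheck(tag):
    for n in("scene","top"):
        ps=[capture(n) for _ in range(3)]; p=np.mean([q[0].astype(float) for q in ps],0).astype(np.uint8)
        T,M=yawvec(); c=Cam(n); u,v=c.proj([[T[0],T[1],130]])[0].astype(int)
        cv2.imwrite(f"pics/{tag}_{n}.png",cv2.resize(p[v-25:v+25,u-20:u+20],None,fx=10,fy=10,interpolation=cv2.INTER_CUBIC)); print(n,"crop origin",u-20,v-25)
    cv2.imwrite(f"pics/{tag}.png",np.hstack([cv2.imread(f"pics/{tag}_{n}.png") for n in("scene","top")]))
E
python3 - <<'E'
from h import *
print(rel((637,-38.5,175),91.5)); tipcheck("t1")
E
```

```text
(array([-3.5,  0.3, 19.1]), np.float64(-0.0), array([633.5, -38.9, 194.1]), np.float64(91.5))
scene crop origin 302 172
top crop origin 302 159
```

View pics/t1.png

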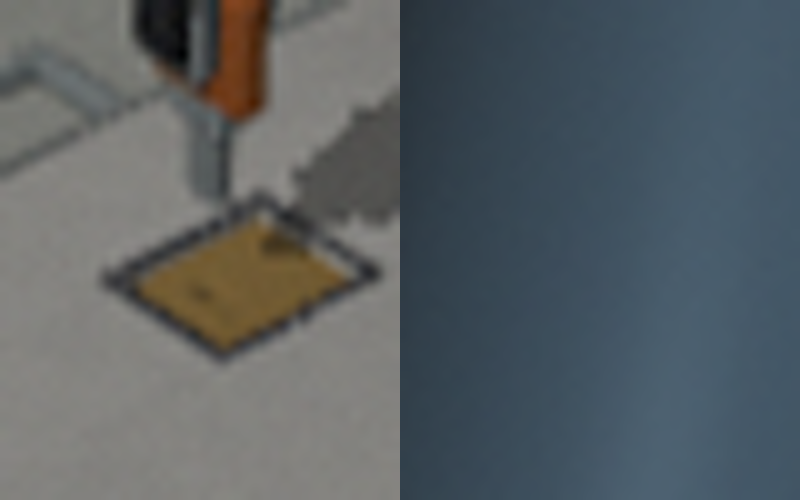

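The scene crop shows the blade tip at about (210,197), and the window corners at (110,280), (225,355), (375,270) and (265,195). There are dark marks at (200,293) and (285,240). I'll turn these into points.

```bash
python3 - <<'E'
from h import *
c=Cam("scene"); px=lambda x,y:(302+(x+.5)/10-.5,172+(y+.5)/10-.5)
print("marks@120",c.plane([px(200,293),px(285,240)],120).round(1))
print("win corners@124",c.plane([px(110,280),px(225,355),px(375,270),px(265,195)],124).round(1))
print("win centre",c.plane([px(110,280),px(225,355),px(375,270),px(265,195)],124).mean(0).round(1))
for z in(148,151,154): print("tip",z,c.plane([px(208,197),px(190,195),px(230,200)],z).round(1))
T=yawvec()[0];print(T)
a=cv2.imread("pics/sceneavg.png")[172:222,302:342];cv2.imwrite("pics/s0.png",cv2.resize(a,None,fx=10,fy=10,interpolation=cv2.INTER_CUBIC))
E
```

```text
marks@120 [[632.6 -41.8 120. ]
 [629.5  -9.6 120. ]]
win corners@124 [[617.4 -59.3 124. ]
 [660.5 -57.5 124. ]
 [658.3  -4.2 124. ]
 [615.1  -4.  124. ]]
win centre [637.8 -31.2 124. ]
tip 148 [[631.1 -38.  148. ]
 [627.5 -41.  148. ]
 [635.7 -34.6 148. ]]
tip 151 [[634.2 -40.8 151. ]
 [630.6 -43.7 151. ]
 [638.8 -37.4 151. ]]
tip 154 [[637.4 -43.5 154. ]
 [633.8 -46.4 154. ]
 [641.9 -40.1 154. ]]
[634.05793104 -38.63273549 194.80349564]
```

View pics/s0.png

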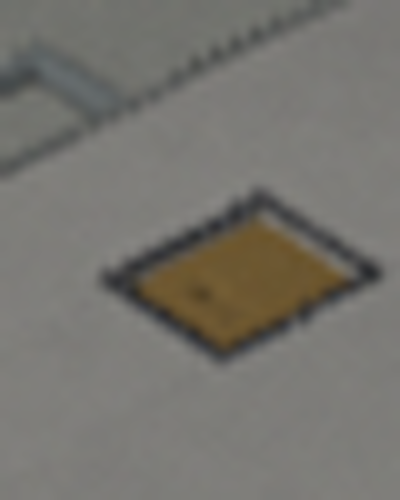

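The slot estimates agree (y ≈ -39 to -41, x ≈ 637) and the key tip sits under the TCP. Descending to just above the brass.

Emit:
advance:
  offsets:
    - {"sx": -1,"sz": 5}
    - {"sx": -2,"sy": -0.4,"sz": 12}
    - {"sx": -3,"sy": -0.4,"sz": 18}
    - {"sx": -3,"sy": -0.4,"sz": 23}
    - {"sx": -3,"sy": -0.4,"sz": 26}
    - {"sx": -3,"sy": -0.4,"sz": 27}
    - {"sx": -3,"sy": -0.4,"sz": 27}
    - {"sx": -3,"sy": -0.4,"sz": 27}

```text
time: 8.25
tool_pos: [637.3, -38.6, 168.0]
tcp_rot: [0.0, -0.013, 1.0, 0.0]
contact_force: [1.2, 0.1, 0.2]
width: 9.0
grasp_force: 59.4
```

Emit:
advance:
  offsets:
    - {"sz": 0.5}
    - {"sz": 1}
    - {"sz": 1.5}
    - {"sz": 2}
    - {"sz": 2.5}
    - {"sz": 3}
    - {"sz": 3}
    - {"sz": 3}

```text
time: 9.05
tool_pos: [637.2, -38.6, 164.7]
tcp_rot: [0.0, -0.013, 1.0, 0.0]
contact_force: [-0.7, -0.1, -1.4]
width: 8.9
grasp_force: 59.4
```

Emit:
advance:
  offsets:
    - {"sz": 0.4}
    - {"sz": 0.8}
    - {"sz": 1.2}
    - {"sz": 1.6}
    - {"sz": 2}
    - {"sz": 2}
    - {"sz": 2}

```text
time: 9.75
tool_pos: [637.2, -38.6, 162.7]
tcp_rot: [0.0, -0.013, 1.0, 0.0]
contact_force: [-0.5, 0.1, -1.0]
width: 9.1
grasp_force: 59.4
```

Emit:
advance:
  offsets:
    - {"sz": 0.4}
    - {"sz": 0.8}
    - {"sz": 1.2}
    - {"sz": 1.6}
    - {"sz": 1.6}
    - {"sz": 1.6}

```text
time: 10.35
tool_pos: [637.2, -38.4, 161.1]
tcp_rot: [0.0, -0.013, 1.0, 0.0]
contact_force: [0.4, 1.4, -0.5]
width: 9.0
grasp_force: 59.4
```

Emit:
advance:
  offsets:
    - {"sz": 0.4}
    - {"sz": 0.8}
    - {"sz": 1.2}
    - {"sz": 1.2}
    - {"sz": 1.2}

```text
time: 10.85
tool_pos: [637.2, -38.5, 160.2]
tcp_rot: [0.0, -0.013, 1.0, 0.0]
contact_force: [-0.8, 1.7, 2.8]
width: 8.9
grasp_force: 59.9
```

Emit:
advance:
  offsets:
    - {"sz": 0.4}
    - {"sz": 0.8}
    - {"sz": 1.2}
    - {"sz": 1.2}
    - {"sz": 1.2}

```text
time: 11.35
tool_pos: [637.2, -38.2, 158.4]
tcp_rot: [-0.0, -0.013, 1.0, 0.0]
contact_force: [0.7, 3.1, 0.8]
width: 9.0
grasp_force: 59.6
```

The key is entering, with a light +y push. I'll ease 0.7 mm to +y and keep going.

Emit:
advance:
  offsets:
    - {"sy": 0.4,"sz": 0.4}
    - {"sy": 0.7,"sz": 1}
    - {"sy": 0.7,"sz": 1.6}
    - {"sy": 0.7,"sz": 2.2}
    - {"sy": 0.7,"sz": 2.6}
    - {"sy": 0.7,"sz": 3}
    - {"sy": 0.7,"sz": 3}
    - {"sy": 0.7,"sz": 3}

```text
time: 12.15
tool_pos: [637.0, -37.9, 155.6]
tcp_rot: [-0.0, -0.013, 1.0, -0.0]
contact_force: [0.5, 1.6, -0.9]
width: 8.7
grasp_force: 59.5
```

Emit:
advance:
  offsets:
    - {"sz": 0.6}
    - {"sz": 1.2}
    - {"sz": 1.8}
    - {"sz": 2.4}
    - {"sz": 3}
    - {"sz": 3}
    - {"sz": 3}

```text
time: 12.85
tool_pos: [637.1, -37.9, 152.6]
tcp_rot: [-0.0, -0.013, 1.0, 0.0]
contact_force: [0.6, 1.2, -0.3]
width: 8.9
grasp_force: 59.5
```

Free going, no axial force. It needs about 15 mm more.

Emit:
advance:
  offsets:
    - {"sy": 0.2,"sz": 1.2}
    - {"sy": 0.3,"sz": 2.4}
    - {"sy": 0.3,"sz": 3.6}
    - {"sy": 0.3,"sz": 4.8}
    - {"sy": 0.3,"sz": 6}
    - {"sy": 0.3,"sz": 7}
    - {"sy": 0.3,"sz": 8}
    - {"sy": 0.3,"sz": 8}

```text
time: 13.65
tool_pos: [637.0, -37.7, 144.5]
tcp_rot: [-0.0, -0.013, 1.0, -0.0]
contact_force: [0.6, -0.5, -0.3]
width: 9.1
grasp_force: 59.4
```

Emit:
advance:
  offsets:
    - {"sz": 0.8}
    - {"sz": 1.6}
    - {"sz": 2.4}
    - {"sz": 3.2}
    - {"sz": 4}
    - {"sz": 4}
    - {"sz": 4}

```text
time: 14.35
tool_pos: [637.1, -37.5, 140.7]
tcp_rot: [-0.0, -0.013, 1.0, 0.0]
contact_force: [-0.5, -0.6, -0.9]
width: 8.6
grasp_force: 59.4
```

Emit:
advance:
  offsets:
    - {"sz": 0.5}
    - {"sz": 1}
    - {"sz": 1.5}
    - {"sz": 2}
    - {"sz": 2.5}
    - {"sz": 2.5}
    - {"sz": 2.5}

```text
time: 15.05
tool_pos: [637.1, -37.6, 138.2]
tcp_rot: [0.0, -0.013, 1.0, 0.0]
contact_force: [0.2, -0.5, 0.1]
width: 9.2
grasp_force: 59.4
```

Emit:
advance:
  offsets:
    - {"sz": 0.4}
    - {"sz": 0.8}
    - {"sz": 1.2}
    - {"sz": 1.2}
    - {"sz": 1.2}

```text
time: 15.55
tool_pos: [637.2, -37.6, 137.4]
tcp_rot: [0.0, -0.013, 1.0, -0.0]
contact_force: [-1.8, -0.7, 3.7]
width: 9.0
grasp_force: 59.9
```

Emit:
advance:
  offsets:
    - {"sz": 0.3}
    - {"sz": 0.6}
    - {"sz": 0.6}
    - {"sz": 0.6}
    - {"sz": 0.6}

```text
time: 16.05
tool_pos: [637.3, -37.6, 137.3]
tcp_rot: [0.0, -0.013, 1.0, -0.0]
contact_force: [-2.3, -0.3, 5.9]
width: 9.2
grasp_force: 60.5
```

Emit:
advance:
  offsets:
    - {}
    - {"yaw": 0.03}
    - {"yaw": 0.08}
    - {"yaw": 0.13}
    - {"yaw": 0.18}
    - {"yaw": 0.22}
    - {"yaw": 0.25}
    - {"yaw": 0.25}

```text
time: 16.85
tool_pos: [637.6, -36.9, 137.3]
tcp_rot: [0.001, 0.112, 0.994, 0.001]
contact_force: [-1.3, 1.6, 5.8]
width: 8.8
grasp_force: 60.4
```

```bash
python3 -c "
from h import *
s=status.read_state();print(s['wrist_torque'],s['contact_force'])"
```

```text
[0.31499684 0.29503365 0.06395508] [-1.30509596  1.56827238  5.80050553]
```

Home, seated with 6 N, and turning at 0.06 N m as expected.

```bash
cat > w.sh <<'E'
python3 -c "
from bench import status
import numpy as np
s=status.read_state();q=s['tcp_rot'];print('torque',np.round(s['wrist_torque'],3),'turn',round(-2*np.arctan2(-q[1],q[2])+0.026,3),'tau6',s['tau'][5], 'q6',s['joint_positions'][5])"
E
```

Emit:
advance:
  offsets:
    - {"yaw": 0.06}
    - {"yaw": 0.12}
    - {"yaw": 0.18}
    - {"yaw": 0.24}
    - {"yaw": 0.3}
    - {"yaw": 0.36}
    - {"yaw": 0.4}
    - {"yaw": 0.4}

```text
time: 17.65
tool_pos: [637.8, -36.6, 137.3]
tcp_rot: [0.001, 0.307, 0.952, 0.001]
contact_force: [-0.2, 3.2, 5.7]
width: 8.7
grasp_force: 60.3
```

```bash
sh w.sh
```

```text
torque [0.624 0.122 0.092] turn 0.65 tau6 0.18712579272687435 q6 0.4660271247092219
```

Emit:
advance:
  offsets:
    - {"yaw": 0.06}
    - {"yaw": 0.12}
    - {"yaw": 0.18}
    - {"yaw": 0.24}
    - {"yaw": 0.3}
    - {"yaw": 0.36}
    - {"yaw": 0.4}
    - {"yaw": 0.4}

```text
time: 18.45
tool_pos: [638.1, -36.3, 137.4]
tcp_rot: [0.001, 0.49, 0.872, 0.002]
contact_force: [-0.1, 2.1, 5.9]
width: 8.6
grasp_force: 60.3
```

```bash
sh w.sh
```

```text
torque [0.687 0.03  0.038] turn 1.049 tau6 0.18715403974056244 q6 0.8660108999863905
```

Emit:
advance:
  offsets:
    - {"yaw": 0.04}
    - {"yaw": 0.08}
    - {"yaw": 0.12}
    - {"yaw": 0.16}
    - {"yaw": 0.18}
    - {"yaw": 0.18}
  only: "force|pos"

```text
tool_pos: [638.3, -36.2, 137.4]
contact_force: [0.2, 4.4, 5.3]
grasp_force: 60.3
```

```bash
sh w.sh
```

```text
torque [ 0.929 -0.123  0.082] turn 1.229 tau6 0.13024104293435812 q6 1.04549863722946
```

Emit:
advance:
  offsets:
    - {"yaw": 0.02}
    - {"yaw": 0.04}
    - {"yaw": 0.04}
    - {"yaw": 0.04}
  only: "force|pos"

```text
tool_pos: [638.3, -36.2, 137.4]
contact_force: [0.5, 4.0, 5.8]
grasp_force: 60.3
```

```bash
sh w.sh
```

```text
torque [ 0.881 -0.213  0.065] turn 1.269 tau6 0.05654333042912185 q6 1.0852499951640089
```

Emit:
advance:
  offsets:
    - {"yaw": 0.015}
    - {"yaw": 0.03}
    - {"yaw": 0.03}
    - {"yaw": 0.03}
  only: "force|pos"

```text
tool_pos: [638.4, -36.2, 137.4]
contact_force: [0.5, 4.0, 4.0]
grasp_force: 60.3
```

```bash
sh w.sh
```

```text
torque [ 0.963 -0.165  0.111] turn 1.299 tau6 0.06004858994856477 q6 1.1152181569440809
```

Emit:
advance:
  offsets:
    - {"yaw": 0.015}
    - {"yaw": 0.03}
    - {"yaw": 0.03}
    - {"yaw": 0.03}
  only: "force|pos"

```text
tool_pos: [638.4, -36.2, 137.4]
contact_force: [0.5, 3.4, 4.8]
grasp_force: 60.3
```

```bash
sh w.sh
```

```text
torque [ 0.873 -0.249  0.038] turn 1.329 tau6 0.06005185190588236 q6 1.1452112626291087
```

Emit:
advance:
  offsets:
    - {"yaw": 0.015}
    - {"yaw": 0.03}
    - {"yaw": 0.03}
    - {"yaw": 0.03}
  only: "force|pos"

```text
tool_pos: [638.4, -36.2, 137.4]
contact_force: [0.8, 2.7, 5.3]
grasp_force: 60.3
```

```bash
sh w.sh
```

```text
torque [ 0.954 -0.163  0.07 ] turn 1.359 tau6 0.05998445441946387 q6 1.175190744296291
```

Emit:
advance:
  offsets:
    - {"yaw": 0.015}
    - {"yaw": 0.03}
    - {"yaw": 0.03}
    - {"yaw": 0.03}
  only: "force|pos"

```text
tool_pos: [638.5, -36.2, 137.4]
contact_force: [0.7, 3.6, 4.8]
grasp_force: 60.3
```

```bash
sh w.sh
```

```text
torque [ 0.935 -0.216  0.015] turn 1.389 tau6 0.0599138718098402 q6 1.2052391864384682
```

Emit:
advance:
  offsets:
    - {"yaw": 0.015}
    - {"yaw": 0.03}
    - {"yaw": 0.03}
    - {"yaw": 0.03}
  only: "force|pos"

```text
tool_pos: [638.4, -36.2, 137.4]
contact_force: [1.9, 4.3, 4.9]
grasp_force: 60.3
```

```bash
sh w.sh
python3 - <<'E'
from h import *
p,d=capture("scene"); u,v=Cam("scene").proj([[630,-36,140]])[0].astype(int); cv2.imwrite("pics/turn.png",cv2.resize(p[v-40:v+40,u-50:u+50],None,fx=6,fy=6,interpolation=cv2.INTER_CUBIC))
E
```

```text
torque [ 0.959 -0.201  0.101] turn 1.418 tau6 0.08462633471935987 q6 1.2350691390602233
```

View pics/turn.png

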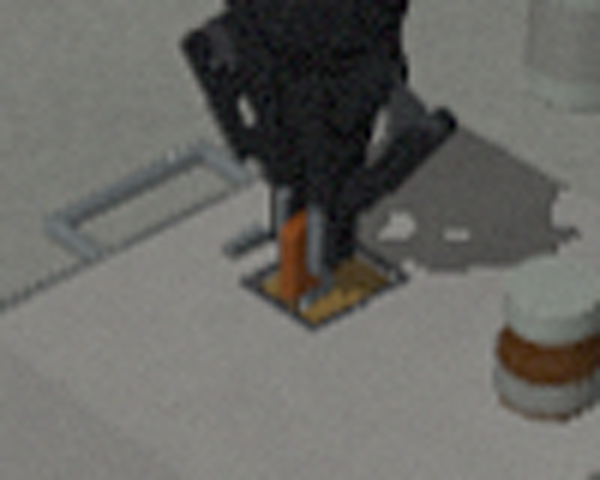

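The head is edge-on at (295,255), seated on the brass, and the joint torque has risen, so the stop is reached. Releasing, rising, and locating the bar.

Emit:
advance:
  offsets:
    - {}
    - {}
    - {}
    - {}
    - {}
  jaw: 36

```text
time: 22.0
tool_pos: [636.9, -37.8, 136.1]
tcp_rot: [-0.0, 0.642, 0.767, -0.0]
contact_force: [0.2, -0.1, 0.3]
width: 36.3
grasp_force: 0.0
```

Emit:
advance:
  offsets:
    - {"sz": -5}
    - {"sz": -15}
    - {"sz": -30}
    - {"sz": -45}
    - {"sz": -55}
    - {"sz": -55}
    - {"sz": -55}

```text
time: 22.7
tool_pos: [637.3, -37.6, 191.6]
tcp_rot: [0.0, 0.642, 0.767, 0.0]
contact_force: [-0.0, -0.8, 0.0]
width: 35.8
grasp_force: 0.0
```

```bash
python3 - <<'E'
from h import *
c=Cam("top");print("bar",c.plane([(321.0,233.1)],109).round(1))
c=Cam("scene");p,d=capture("scene")
a=p; hsv=cv2.cvtColor(p,cv2.COLOR_BGR2HSV); m=(hsv[...,0]<16)&(hsv[...,1]>120)&(hsv[...,2]>40); P=c.cloud(d,m); P=P[np.linalg.norm(P[:,:2]-[638,-37],axis=1)<40]; print("key",len(P),P.mean(0),P.min(0),P.max(0))
v,u=np.mgrid[:400,:640]; W=c.depth(np.c_[u.ravel(),v.ravel()],d.ravel()); q=W[(W[:,2]>95)&(W[:,2]<116)&(W[:,0]<515)&(W[:,0]>480)&(abs(W[:,1]+36)<25)]; print("bar scene",len(q),q.mean(0),q.min(0),q.max(0))
print(rel((506,-36,150),1.5))
E
```

```text
bar [[504.4 -35.6 109. ]]
key 119 [641.92523226 -43.75943321 147.71911152] [632.18232234 -57.82461798 127.03002755] [648.14731735 -24.73037165 164.79449331]
bar scene 55 [508.03066654 -37.22904742 104.22766189] [500.30285648 -60.79957076  97.60272098] [512.68064072 -12.48113329 109.14062137]
(array([  24.6, -128.6,   41. ]), np.float64(0.151), array([636.9, -37.5, 190.9]), np.float64(10.1))
```

The key is still home (head top at 164 mm). The bar is at x≈506 by both views. Moving over it.

Emit:
advance:
  offsets:
    - {"sx": 4,"sy": -20,"yaw": 0.03}
    - {"sx": 10,"sy": -50,"yaw": 0.07}
    - {"sx": 16,"sy": -85,"yaw": 0.11}
    - {"sx": 22,"sy": -113,"yaw": 0.14}
    - {"sx": 24.6,"sy": -128.6,"sz": 10,"yaw": 0.151}
    - {"sx": 24.6,"sy": -128.6,"sz": 25,"yaw": 0.151}
    - {"sx": 24.6,"sy": -128.6,"sz": 40,"yaw": 0.151}
    - {"sx": 24.6,"sy": -128.6,"sz": 41,"yaw": 0.151}

```text
time: 23.55
tool_pos: [503.8, -35.6, 148.0]
tcp_rot: [-0.002, 0.698, 0.716, -0.001]
contact_force: [-0.3, -0.8, -0.6]
width: 36.1
grasp_force: 0.0
```

Emit:
advance:
  offsets:
    - {}
    - {}
    - {}

```text
time: 23.85
tool_pos: [506.9, -36.1, 151.1]
tcp_rot: [0.001, 0.698, 0.716, 0.0]
contact_force: [0.5, 0.1, 0.0]
width: 35.8
grasp_force: 0.0
```

```bash
python3 -c "
from h import *
print(rel((506,-36,86),1.5))"
```

```text
(array([ 0.1, -1. , 65.1]), np.float64(-0.0), array([506.9, -36.1, 151.1]), np.float64(1.5))
```

Emit:
advance:
  offsets:
    - {"sy": -1,"sz": 12}
    - {"sy": -1,"sz": 25}
    - {"sy": -1,"sz": 38}
    - {"sy": -1,"sz": 50}
    - {"sy": -1,"sz": 60}
    - {"sy": -1,"sz": 65}
    - {"sy": -1,"sz": 65}

```text
time: 24.55
tool_pos: [504.7, -35.9, 84.7]
tcp_rot: [-0.001, 0.698, 0.716, -0.0]
contact_force: [-0.0, 0.6, 0.1]
width: 36.1
grasp_force: 0.0
```

Emit:
advance:
  offsets:
    - {}
    - {}
    - {}
    - {}
    - {}
    - {}
    - {}
  jaw: 0

```text
time: 25.25
tool_pos: [506.0, -36.1, 86.1]
tcp_rot: [0.001, 0.698, 0.716, 0.001]
contact_force: [1.1, -0.0, 6.2]
width: 7.8
grasp_force: 58.8
```

Gripped the bar. Pulling gently.

Emit:
advance:
  offsets:
    - {"sy": -1}
    - {"sy": -2}
    - {"sy": -4}
    - {"sy": -6}
    - {"sy": -8}
    - {"sy": -10}
    - {"sy": -12}
    - {"sy": -12}

```text
time: 26.05
tool_pos: [493.9, -36.5, 86.1]
tcp_rot: [0.001, 0.698, 0.716, 0.001]
contact_force: [2.0, 0.2, 6.7]
width: 7.9
grasp_force: 59.2
```

Unlocked (2-3 N, well past the 5 mm of play). Pulling on to about 83 mm.

Emit:
advance:
  offsets:
    - {"sy": -5}
    - {"sy": -15}
    - {"sy": -25}
    - {"sy": -37}
    - {"sy": -49}
    - {"sy": -60}
    - {"sy": -68}
    - {"sy": -71}

```text
time: 26.85
tool_pos: [422.0, -38.7, 86.1]
tcp_rot: [0.001, 0.698, 0.716, 0.0]
contact_force: [3.1, -0.3, 6.3]
width: 8.2
grasp_force: 59.4
```

Emit:
advance:
  offsets:
    - {}
    - {}
    - {}
    - {}

```text
time: 27.25
tool_pos: [421.7, -38.7, 86.0]
tcp_rot: [0.0, 0.698, 0.716, -0.001]
contact_force: [-0.6, -1.0, 11.7]
width: 8.2
grasp_force: 59.9
```

Emit:
advance:
  offsets:
    - {}
    - {}
    - {}
    - {}
    - {}
  jaw: 36

```text
time: 27.75
tool_pos: [421.7, -38.1, 85.0]
tcp_rot: [-0.0, 0.698, 0.716, -0.0]
contact_force: [0.3, -0.3, 0.1]
width: 35.8
grasp_force: 0.0
```

Emit:
advance:
  offsets:
    - {"sz": -5}
    - {"sz": -15}
    - {"sz": -30}
    - {"sz": -50}
    - {"sz": -70}
    - {"sz": -90}
    - {"sz": -95}
    - {"sz": -95}

```text
time: 28.55
tool_pos: [423.2, -38.4, 181.5]
tcp_rot: [0.001, 0.698, 0.716, 0.001]
contact_force: [-0.0, -0.2, -0.2]
width: 36.2
grasp_force: 0.0
```

```bash
python3 - <<'E'
from h import *
c=Cam("scene");p,d=capture("scene"); cv2.imwrite("pics/end.png",p)
hsv=cv2.cvtColor(p,cv2.COLOR_BGR2HSV); m=(hsv[...,0]<16)&(hsv[...,1]>120)&(hsv[...,2]>40); P=c.cloud(d,m); P=P[np.linalg.norm(P[:,:2]-[638,-37],axis=1)<40]; print("key",len(P),P.mean(0),P.min(0),P.max(0))
v,u=np.mgrid[:400,:640]; W=c.depth(np.c_[u.ravel(),v.ravel()],d.ravel()); q=W[(W[:,2]>95)&(W[:,2]<116)&(W[:,0]<515)&(W[:,0]>380)&(abs(W[:,1]+36)<25)]; print("bar scene",len(q),q.mean(0),q.min(0),q.max(0))
E
```

```text
key 116 [641.93875182 -43.95885117 147.29802941] [631.91452676 -58.26860744 127.89299726] [648.44176309 -25.10053782 163.42977016]
bar scene 156 [458.60764284 -36.05900378 106.53170718] [415.36435267 -60.38481916  95.20416271] [481.6362124  -11.17678114 115.81497368]
```

View pics/end.png

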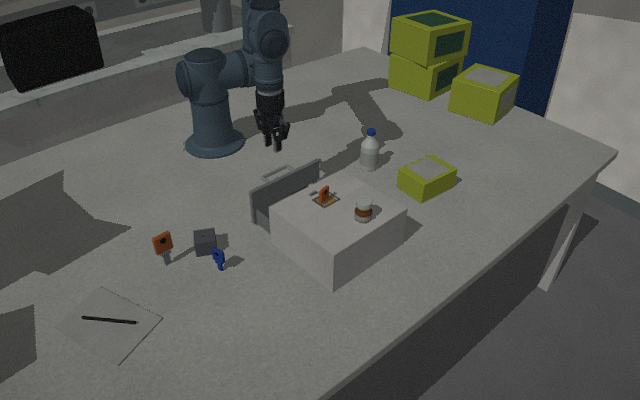

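The picture shows the drawer open (front at 285,190), the key standing in the lock (324,194), and the bottle (370,150), jar (363,210) and kit box (428,178) unmoved. The gripper is clear. Handing in.

```bash
python3 -c "
from bench import ctrl
print(ctrl.close_job())"
```

```text
the job is handed in; nothing more can be done
None
```

The job is handed in at about 29 s of the 72 s allowed: the key stands fully home and turned to its stop, the drawer is open by about 84 mm, nothing is held, and the bottle, jar and kit box look unmoved in the final picture; the hand-in printed no verdict.

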